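# Sort the full sprinkle tin from the empties by its weight

### The job

One of the three identical tins on the baking tray is still full and the other two are used up: tell them apart by their weight, drop the two used-up ones into the grey bin, and stand the full one upright in the deep pan of the kitchen scale for the stock count. Lower the full tin gently all the way to the pan's floor, without letting it drop or pressing on the scale, and leave the cupcakes standing where they are.

Things in the scene. Friction and masses are not known exactly. Their poses are not given: they have to be found in the camera images.
- tin_a: closed plain aluminium sprinkle tin, an upright cylinder 54 mm in diameter and 85 mm tall, standing on the baking tray; origin at the centre of its underside, z up its axis. The three tins look exactly alike: one of them, whichever it is this time, is still full (whole weight 1.9 to 2.7 N), the other two are used up (0.5 to 0.75 N). The letter in the name says nothing about which is full
- tin_a_mid (a point): centre of this tin, 42.5 mm above its underside on its axis
- tin_b: closed plain aluminium sprinkle tin, an upright cylinder 54 mm in diameter and 85 mm tall, standing on the baking tray; origin at the centre of its underside, z up its axis. The three tins look exactly alike: one of them, whichever it is this time, is still full (whole weight 1.9 to 2.7 N), the other two are used up (0.5 to 0.75 N). The letter in the name says nothing about which is full
- tin_b_mid (a point): centre of this tin, 42.5 mm above its underside on its axis
- tin_c: closed plain aluminium sprinkle tin, an upright cylinder 54 mm in diameter and 85 mm tall, standing on the baking tray; origin at the centre of its underside, z up its axis. The three tins look exactly alike: one of them, whichever it is this time, is still full (whole weight 1.9 to 2.7 N), the other two are used up (0.5 to 0.75 N). The letter in the name says nothing about which is full
- tin_c_mid (a point): centre of this tin, 42.5 mm above its underside on its axis
- scale: white kitchen scale with a fixed base 150 x 160 x 50 mm and, above it, its deep round steel pan; origin at the centre of the base's underside, on the table, with the pan's axis straight above it
- pan_floor (a point): centre of the inner floor of the scale's open steel pan, a deep pot of inner diameter 156 mm (132 mm at the floor), 4 mm wall, whose rim is 90 mm above this point; 96 mm above the table when the pan is empty; it sinks with the pan
- scale_pan (a joint): how far the pan has sunk under its load, in m: 0 when empty, up to 0.022 at the stop; a spring of 150 N/m, so a used-up tin sinks it about 3 to 5 mm and the full one 12 to 18 mm
- bin: open rectangular grey plastic bin fixed on the table, 190 (its x) x 160 (its y) x 130 mm tall, wall and floor 4 mm; origin at the centre of its underside. It and the scale flank the tray, one at its left and one at its right, either way round
- tray: shallow aluminium baking tray fixed on the table, 280 (its x) x 380 (its y) mm, rim 22 mm high, floor 4 mm thick; origin at the centre of its underside. Three tins and three cupcakes stand on it in two rows of three, about 130 and 125 mm apart, in any order
- cupcake_a: iced cupcake standing on the tray among the tins, 66 mm across and 64 mm tall; origin at the centre of its underside; to be left alone
- cupcake_b: iced cupcake standing on the tray among the tins, 66 mm across and 64 mm tall; origin at the centre of its underside; to be left alone
- cupcake_c: iced cupcake standing on the tray among the tins, 66 mm across and 64 mm tall; origin at the centre of its underside; to be left alone

How it is judged:
By the outcome, as a careful person would: the job done as asked, in the order asked, and still so for the second after the job is handed in, with the robot touching nothing.
It also fails if it takes over 72 s, if anything falls off the work surface, if the arm or the gripper's body presses on something with over 40 N, if the wrist force passes 120 N, or if a joint passes its speed limit or range.

### The arm

A 6-joint arm with a two-finger parallel gripper is mounted at the origin on the work surface. World frame = base frame: x ahead of the robot, y to its left, z up, the work surface at z = 0. Lengths are in m, angles in rad, forces in N, time in s.
With the tool pointing down it reaches from about 0.3 to 0.75 m from the base axis. Payload 8.5 kg.
Tool frame: the origin (TCP) lies on the centre line of the jaws, within the pads' length; the fingertips stand 8 mm ahead of it and the grasp point (between the pads) lies 11 mm behind it; z points along the fingers, y is the line along which they close (so a half turn about z gives the same grasp; the last joint's range is limited). The gripper opens to 88 mm and grips with 3 to 60 N. Pads are 18 mm wide; open, the fingers measure 123 mm over their backs; the gripper's body (75 mm by 187 mm) begins 45 mm behind the grasp point.
Start: joints at [-1.359, 0.381, 1.297, -0, 1.464, -0.215], TCP at [0.228, -0.501, 0.247] pointing down, gripper open.
Joint ranges: [-3.11, 3.11], [-0.89, 2.33], [0.22, 2.48], [-1.42, 4.56], [0.17, 2.85], [-2.88, 2.88]. Speed limits (rad/s): [2.39, 2.39, 3.14, 3.14, 3.14, 3.14].

### API

Orientations are given as a unit quaternion [x, y, z, w].
In Python, from workcell import arm gives the robot as it stands.
- The arm moves only by the tool arm_command, never from a script. Its argument "rows" is a list of rows, each an object of numbers: "x", "y", "z": the shift along the tool's x, y, z in m; "rx", "ry", "rz": the turn, a rotation vector about the tool's x, y, z in rad; "jaw": the closure, from 0 (fully open) to 1 (shut). In form: [{"x": .., "y": .., "z": .., "rx": .., "ry": .., "rz": .., "jaw": ..}, ...]. A call has 1 to 10 rows; each row shifts and turns the commanded pose from where the row before left it, along the tool's axes as they then stand; what a row does not reach is not made up. A row lasts 1/8 s, in which the tool goes at most 62.5 mm and 10.7 degrees, less where a joint would pass 70% of its speed; a pose out of reach is approached as far as the arm can. A call with a gripper value outside its range is refused whole. The fingers move at their own pace and stop on an object; "grip_force" is the grip in N (left out, the last holds). Time passes only in rows, so rows that do not move let the fingers close. It gives the time, the measured TCP pose, the force, the opening and the grip force at its end, in the units of the state.
- arm.observe(): the state, without advancing time (a new reading comes with each control period).
- arm.camera(name): name is "side" or "top" or "wrist"; returns the picture (384x512x3 uint8, red, green, blue); there is no depth.
- arm.camera_info(name): a dict with "intrinsics" (3x3 intrinsics, pixels), "dist_coeffs" ([k1, k2, p1, p2, k3] as OpenCV has them; the pictures are not rectified), "position" and "orientation" of the camera in the world. Camera axes: x right, y down, z forward; pixel columns grow to the right and rows downward; lengths in m; the calibration is good to about 2 mm. A picture is of the moment at which its call begins: read the wrist's pose just before it. camera_info takes no time and is no camera call; for the wrist camera it gives the pose at the moment of the call.
- arm.job_done(): hands the job in; it is judged then, once.
The state is a dict: "clock": time; "joint_pos": joint angles; "joint_velocities": joint speeds; "tau": joint torques, N m; "eef_pos": TCP position; "tool_rot": TCP orientation; "force": force on the tool from outside, world axes, zero at the start; "wrist_torque": the same for the moment, N m; "width": finger opening in m; "finger_force": force on a finger pad.
Only numpy, scipy, OpenCV 4.12 (cv2) and the standard library are available. Lean on these libraries where they do the work, as an engineer would, in place of code of your own. Each camera call takes 0.05 s, during which the arm holds its last target. There are 200 camera calls.

## Working session

There is one attempt and no reset: what is moved stays moved. The work goes in short steps, Python scripts to look and compute and a tool call to move; the robot and the scene stay as the last step left them, time stands still between calls to the robot, and variables do not carry over. Pictures are saved under pics/ and viewed, at most 10 in all, crops included, and the job is handed in when it is done.

Besides the shell and the picture viewer there is one more tool, called after "Emit:" by a JSON object that holds its "name" and its "arguments". arm_command: Moves the arm, as the interface text tells. Its arguments: {"type":"object","properties":{"rows":{"type":"array"},"grip_force":{"type":"number"}},"required":["rows"]}

```bash
mkdir -p pics; python3 - <<'E'
from workcell import arm
import cv2,numpy as np
for n in ["top","side"]:
    im=arm.camera(n); cv2.imwrite(f"pics/{n}1.png",cv2.resize(im[:,:,::-1],(800,600),interpolation=cv2.INTER_CUBIC))
    cv2.imwrite(f"{n}1_raw.png",im[:,:,::-1])
    i=arm.camera_info(n); print(n,i)
print(arm.camera_info("wrist")); print(arm.observe())
E
```

```text
top {'intrinsics': array([[496.16546369,   0.        , 255.30797553],
       [  0.        , 496.16546369, 184.1833021 ],
       [  0.        ,   0.        ,   1.        ]]), 'dist_coeffs': array([-0.09241666,  0.        ,  0.        ,  0.        ,  0.        ]), 'position': array([ 2.73543871e-01, -1.23478607e-03,  1.42393080e+00]), 'orientation': array([ 0.7356699 , -0.66940297,  0.07202678, -0.07417279])}
side {'intrinsics': array([[392.90053091,   0.        , 253.82847822],
       [  0.        , 392.90053091, 190.36184885],
       [  0.        ,   0.        ,   1.        ]]), 'dist_coeffs': array([-0.12150164,  0.        ,  0.        ,  0.        ,  0.        ]), 'position': array([0.24892916, 0.66114439, 0.81526238]), 'orientation': array([-0.19803167,  0.90559373, -0.36511136,  0.08589033])}
{'intrinsics': array([[266.51662839,   0.        , 252.30371214],
       [  0.        , 266.51662839, 191.1266138 ],
       [  0.        ,   0.        ,   1.        ]]), 'dist_coeffs': array([-0.00654229,  0.        ,  0.        ,  0.        ,  0.        ]), 'position': array([ 0.29284254, -0.47056761,  0.38453665]), 'orientation': array([ 0.83263697, -0.53528719, -0.07706077,  0.11935217])}
{'clock': 0.1, 'joint_pos': array([-1.35930317e+00,  3.81104632e-01,  1.29813306e+00, -3.02777704e-05,
        1.46361790e+00, -2.15312344e-01]), 'joint_velocities': array([-1.31440437e-04,  7.85647434e-05, -2.15873374e-03, -2.09611093e-03,
        3.36333274e-04,  4.57864363e-04]), 'tau': array([ 3.15375830e-03, -4.38654721e+01, -2.24911165e+01,  7.14972080e-02,
        3.42118100e-02, -7.52067695e-05]), 'eef_pos': array([ 0.2276141 , -0.50042782,  0.2462299 ]), 'tool_rot': array([ 9.77315377e-01,  2.11788230e-01, -1.38451101e-05, -6.31498760e-04]), 'force': array([ 0.03773512, -0.51630341, -0.96925948]), 'wrist_torque': array([-0.03642735, -0.00320274, -0.00343621]), 'finger_force': 0.0, 'width': 0.08826770001685173}
```

View pics/top1.png

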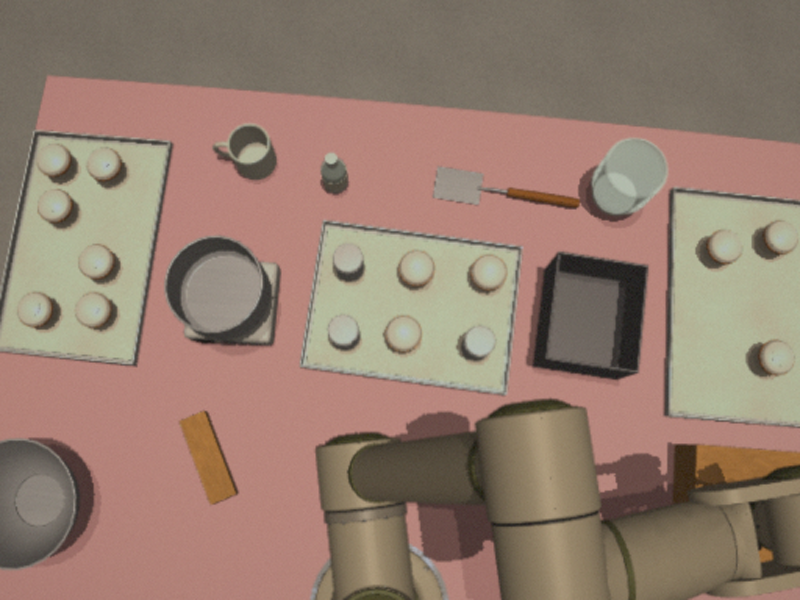

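View pics/side1.png

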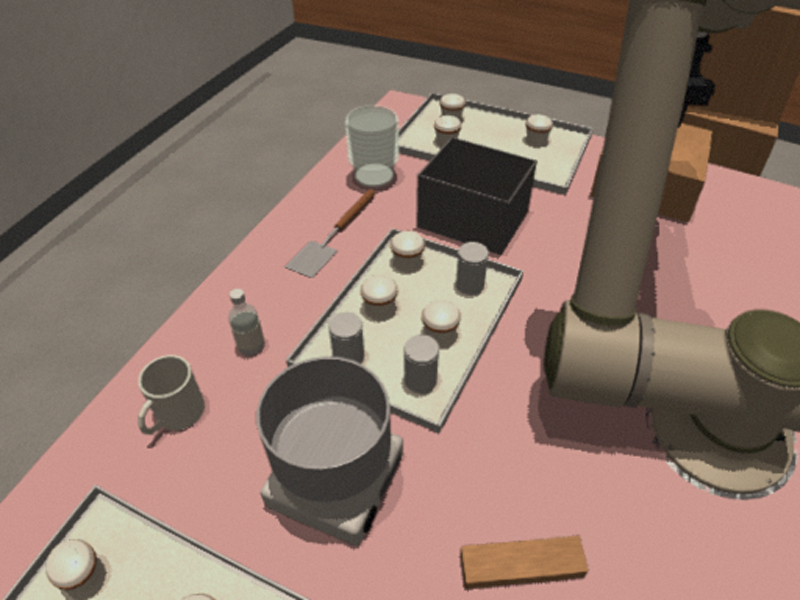

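The top view shows tins at about (348,255), (343,327) and (479,340), with the pan at (215,288) on the left (+y) and the bin at (592,315) on the right. In the side view the tin lids are at (346,327), (421,350) and (473,254). I'll enlarge both views for exact centres.

```bash
python3 - <<'E'
import cv2,numpy as np
t=cv2.imread("top1_raw.png");s=cv2.imread("side1_raw.png")
a=cv2.resize(t[140:250,100:420],(800,275),interpolation=cv2.INTER_CUBIC) # 2.5x
b=cv2.resize(s[85:345,160:350],None,fx=2.3,fy=2.3,interpolation=cv2.INTER_CUBIC)
c=cv2.resize(t[140:240,185:345],(800,500),interpolation=cv2.INTER_CUBIC)
cv2.imwrite("pics/topc.png",c); cv2.imwrite("pics/sidec.png",b); print(b.shape)
E
```

```text
(598, 437, 3)
```

View pics/topc.png

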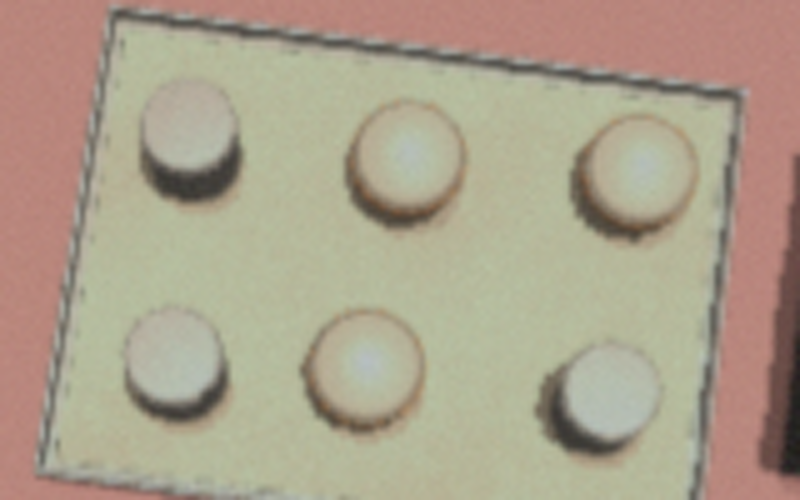

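View pics/sidec.png

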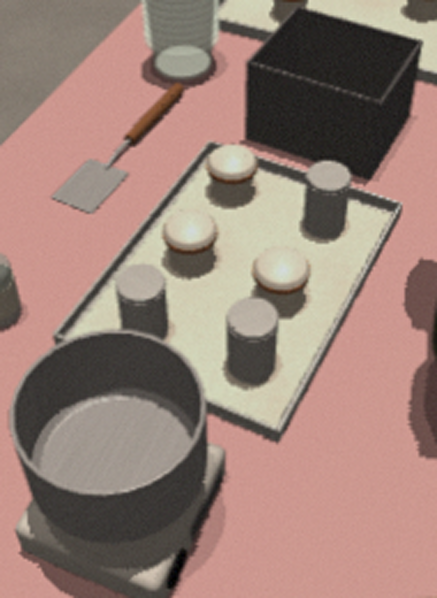

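Lid centres (crop px) are (190,127), (174,357), (607,391) in the top view and (141,284), (252,319), (328,181) in the side view. Triangulating.

```bash
cat > h.py <<'E'
import cv2,numpy as np
from scipy.spatial.transform import Rotation as R
def ray(i,p):
    u=cv2.undistortPoints(np.array([[p]],float),i["intrinsics"],i["dist_coeffs"])[0,0]
    d=R.from_quat(i["orientation"]).apply([u[0],u[1],1.]); return np.array(i["position"]),d/np.linalg.norm(d)
def tri(rs):
    A=np.zeros((3,3));b=np.zeros(3)
    for o,d in rs:
        P=np.eye(3)-np.outer(d,d);A+=P;b+=P@o
    x=np.linalg.solve(A,b); return x,[np.linalg.norm((np.eye(3)-np.outer(d,d))@(x-o)) for o,d in rs]
def atz(r,z): o,d=r; return o+d*(z-o[2])/d[2]
E
python3 - <<'E'
from workcell import arm
from h import *
np.set_printoptions(precision=4,suppress=True)
T=arm.camera_info("top");S=arm.camera_info("side")
tc=lambda p:(p[0]/5+185-.4,p[1]/5+140-.4); sc=lambda p:(p[0]/2.3+160-.28,p[1]/2.3+85-.28); t8=lambda p:(p[0]/1.5625-.18,p[1]/1.5625-.18)
for n,a,b in [("tin1",(190,127),(141,284)),("tin2",(174,357),(252,319)),("tin3",(607,391),(328,181)),("cup1",(408,155),(190,229)),("cup2",(640,170),(232,161)),("cup3",(367,367),(281,268)),("tray far-left",(115,12),(65,340)),("tray farR",(742,95),(213,148))]:
    print(n,*tri([ray(T,tc(a)),ray(S,sc(b))]), atz(ray(T,tc(a)),.089))
for n,a,b in [("panrim",(216,287),(110,432)),("bin far-left",(558,254),(303,12)),("bin fr",(647,266),(420,46)),("bin near-left",(535,367),(249,63))]:
    print(n,*tri([ray(T,t8(a)),ray(S,sc(b))]))
print(atz(ray(T,t8((222,292))),.096))
for p in [(558,254),(647,266),(637,378),(535,367)]: print("bin",atz(ray(T,t8(p)),.13))
E
```

```text
tin1 [0.6015 0.1122 0.0839] [np.float64(0.0012033627605775794), np.float64(0.0012033627605777402)] [0.5991 0.1114 0.089 ]
tin2 [0.4726 0.1071 0.0836] [np.float64(0.0016871552167490983), np.float64(0.0016871552167491222)] [0.4701 0.1063 0.089 ]
tin3 [ 0.4757 -0.1304  0.0809] [np.float64(0.0007799576317857824), np.float64(0.0007799576317858311)] [ 0.4737 -0.1297  0.089 ]
cup1 [ 0.6037 -0.0103  0.0553] [np.float64(0.0009884658384205775), np.float64(0.0009884658384206062)] [ 0.5946 -0.0103  0.089 ]
cup2 [ 0.6078 -0.142   0.0565] [np.float64(0.0014703734949292546), np.float64(0.0014703734949293673)] [ 0.5984 -0.1389  0.089 ]
cup3 [0.4816 0.0017 0.0533] [np.float64(0.001616668026088292), np.float64(0.0016166680260884059)] [0.4746 0.0013 0.089 ]
tray far-left [0.68   0.1686 0.0116] [np.float64(0.003592980839311891), np.float64(0.0035929808393117026)] [0.6611 0.1604 0.089 ]
tray farR [ 0.6673 -0.2043  0.0111] [np.float64(0.0011800206293113274), np.float64(0.0011800206293113694)] [ 0.6467 -0.1928  0.089 ]
panrim [0.5139 0.323  0.1506] [np.float64(0.0007494648291280534), np.float64(0.0007494648291283219)]
bin far-left [ 0.5793 -0.2341  0.2397] [np.float64(0.021009909588430326), np.float64(0.021009909588430523)]
bin fr [ 0.5284 -0.3976  0.1455] [np.float64(0.08888880927601425), np.float64(0.08888880927601427)]
bin near-left [ 0.5071 -0.1803  0.2036] [np.float64(0.08962405689387339), np.float64(0.08962405689387325)]
[0.5156 0.3248 0.096 ]
bin [ 0.631  -0.2525  0.13  ]
bin [ 0.6248 -0.4092  0.13  ]
bin [ 0.4288 -0.3978  0.13  ]
bin [ 0.4318 -0.2239  0.13  ]
```

Tins: (0.60,0.11), (0.47,0.107), (0.475,-0.13). Pan axis about (0.51,0.32), bin about (0.527,-0.32). I'll align the tool with the world axes and approach tin 3.

Emit:
{"name": "arm_command", "arguments": {"rows": [{"rz": 0.1423}, {"rz": 0.1423}, {"rz": 0.1423}, {"x": 0.032, "y": -0.05}, {"x": 0.032, "y": -0.05}, {"x": 0.032, "y": -0.05}, {"x": 0.032, "y": -0.05}, {"x": 0.032, "y": -0.05}, {"x": 0.032, "y": -0.05}, {"x": 0.032, "y": -0.05}]}}

```text
$.rows[0]: bad value
```

```bash
python3 - <<'E'
from workcell import arm
import cv2,json
i=arm.camera_info("wrist");im=arm.camera("wrist");cv2.imwrite("w1.png",im[:,:,::-1])
cv2.imwrite("pics/w1v.png",cv2.resize(im[:,:,::-1],(800,600),interpolation=cv2.INTER_CUBIC))
json.dump({k:v.tolist() for k,v in i.items()},open("w1.json","w"));print(i)
o=arm.observe();print(o["clock"],o["eef_pos"],o["tool_rot"],o["force"],o["joint_pos"])
E
```

```text
{'intrinsics': array([[266.51662839,   0.        , 252.30371214],
       [  0.        , 266.51662839, 191.1266138 ],
       [  0.        ,   0.        ,   1.        ]]), 'dist_coeffs': array([-0.00654229,  0.        ,  0.        ,  0.        ,  0.        ]), 'position': array([ 0.29284254, -0.47056761,  0.38453665]), 'orientation': array([ 0.83263697, -0.53528719, -0.07706077,  0.11935217])}
0.15 [ 0.22761231 -0.50046483  0.24629151] [ 9.77320550e-01  2.11764614e-01  8.18194733e-07 -5.39544753e-04] [-0.09614874  0.43508438  0.14778242] [-1.35933426e+00  3.81039323e-01  1.29805437e+00 -4.35953335e-07
  1.46357805e+00 -2.15298289e-01]
```

View pics/w1v.png

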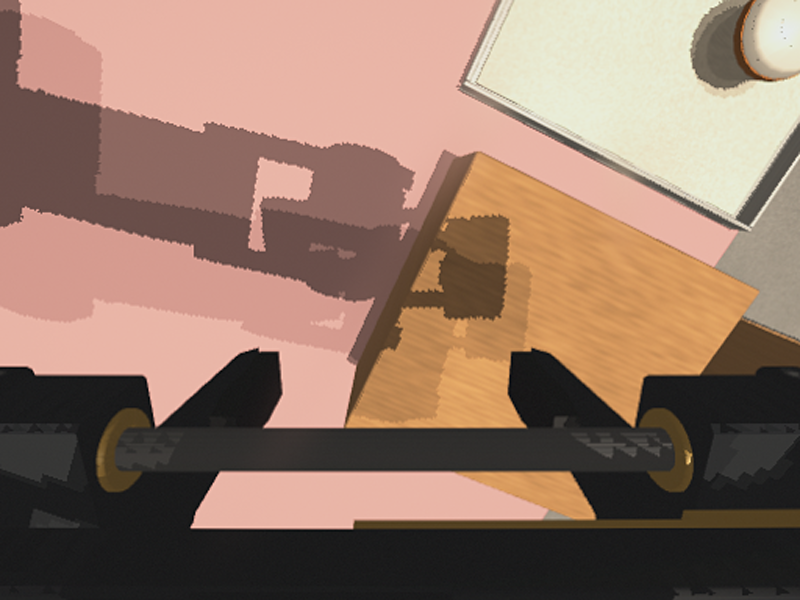

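The move was refused: rows need every key. The picture only shows the block under the parked gripper. Resending with full rows.

Emit:
{"name": "arm_command", "arguments": {"rows": [{"x": 0, "y": 0, "z": 0, "rx": 0, "ry": 0, "rz": 0.1423, "jaw": 0}, {"x": 0, "y": 0, "z": 0, "rx": 0, "ry": 0, "rz": 0.1423, "jaw": 0}, {"x": 0, "y": 0, "z": 0, "rx": 0, "ry": 0, "rz": 0.1423, "jaw": 0}, {"x": 0.032, "y": -0.05, "z": 0, "rx": 0, "ry": 0, "rz": 0, "jaw": 0}, {"x": 0.032, "y": -0.05, "z": 0, "rx": 0, "ry": 0, "rz": 0, "jaw": 0}, {"x": 0.032, "y": -0.05, "z": 0, "rx": 0, "ry": 0, "rz": 0, "jaw": 0}, {"x": 0.032, "y": -0.05, "z": 0, "rx": 0, "ry": 0, "rz": 0, "jaw": 0}, {"x": 0.032, "y": -0.05, "z": 0, "rx": 0, "ry": 0, "rz": 0, "jaw": 0}, {"x": 0.032, "y": -0.05, "z": 0, "rx": 0, "ry": 0, "rz": 0, "jaw": 0}, {"x": 0.032, "y": -0.05, "z": 0, "rx": 0, "ry": 0, "rz": 0, "jaw": 0}]}}

```text
clock: 1.4
eef_pos: [0.4524, -0.1489, 0.2467]
tool_rot: [1.0, -0.0, -0.0, 0.0]
force: [1.7, -0.1, -0.8]
width: 0.0882
finger_force: 0.0
```

```bash
python3 - <<'E'
from workcell import arm
import cv2,json
i=arm.camera_info("wrist");im=arm.camera("wrist");cv2.imwrite("w2.png",im[:,:,::-1])
cv2.imwrite("pics/w2v.png",cv2.resize(im[:,:,::-1],(800,600),interpolation=cv2.INTER_CUBIC))
json.dump({k:v.tolist() for k,v in i.items()},open("w2.json","w"));print(i["position"],i["orientation"])
o=arm.observe();print(o["clock"],o["eef_pos"],o["tool_rot"],o["force"],o["joint_pos"])
E
```

```text
[ 0.52409615 -0.14882234  0.38503788] [ 0.70022563 -0.69965021 -0.10007838  0.1007868 ]
1.45 [ 0.45459389 -0.14362275  0.24672797] [ 9.99996474e-01  2.27934050e-03  5.84296823e-04 -1.23125588e-03] [-1.53827     4.10172141 -1.1023629 ] [-0.55646172  0.25197636  1.49056827  0.00274779  1.3993632   1.00930673]
```

View pics/w2v.png

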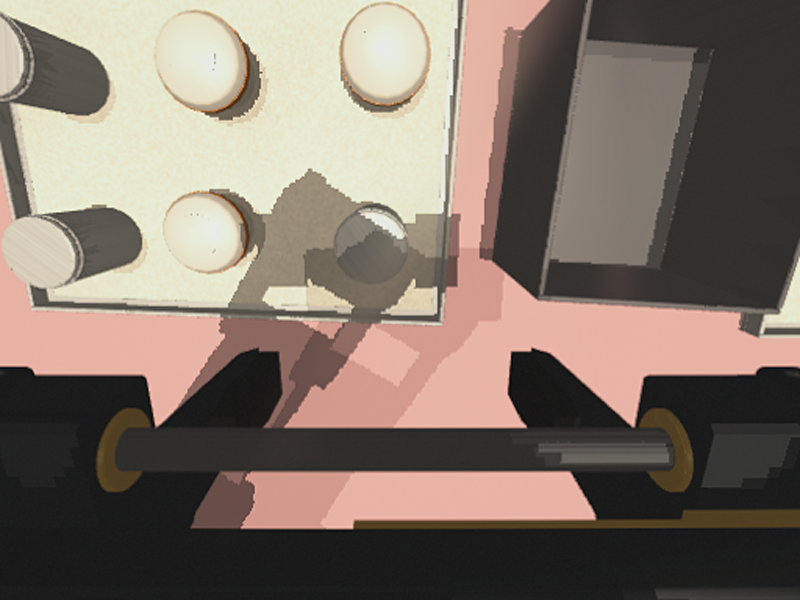

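The wrist view shows tin 3's lid at about (371,243), tin 2's lid at (42,251), and the bin's near rim corners at (543,298) and (779,311). No neighbour is in the fingers' way.

```bash
python3 - <<'E'
from workcell import arm
from h import *
import json
np.set_printoptions(precision=4,suppress=True)
W={k:np.array(v) for k,v in json.load(open("w2.json")).items()};T=arm.camera_info("top");S=arm.camera_info("side")
tc=lambda p:(p[0]/5+185-.4,p[1]/5+140-.4); sc=lambda p:(p[0]/2.3+160-.28,p[1]/2.3+85-.28);t8=lambda p:(p[0]/1.5625-.18,p[1]/1.5625-.18)
for n,w,a,b in [("tin3",(371,243),(607,391),(328,181)),("tin2",(42,251),(174,357),(252,319))]:
    print(n,tri([ray(W,t8(w)),ray(T,tc(a)),ray(S,sc(b))]),tri([ray(W,t8(w)),ray(T,tc(a))]),tri([ray(W,t8(w)),ray(S,sc(b))])[0],atz(ray(W,t8(w)),.089))
print("bin corners",atz(ray(W,t8((543,298))),.13),atz(ray(W,t8((779,311))),.13))
print("tray corner",atz(ray(W,t8((441,322))),.022))
o=arm.observe();print(o["clock"],o["eef_pos"])
E
```

```text
tin3 (array([ 0.4765, -0.1314,  0.0792]), [np.float64(0.0009869379774771632), np.float64(0.0014759319318663775), np.float64(0.0006360860758288338)]) (array([ 0.4763, -0.1314,  0.0719]), [np.float64(3.804056428439165e-05), np.float64(3.804056428444019e-05)]) [ 0.4772 -0.1319  0.0793] [ 0.4789 -0.1324  0.089 ]
tin2 (array([0.4724, 0.1076, 0.0848]), [np.float64(0.00040229438347688716), np.float64(0.001840887872171095), np.float64(0.001656727519581265)]) (array([0.4716, 0.107 , 0.0854]), [np.float64(0.0010094064437182729), np.float64(0.0010094064437181289)]) [0.4731 0.1081 0.085 ] [0.4731 0.1045 0.089 ]
bin corners [ 0.45   -0.2439  0.13  ] [ 0.4414 -0.3982  0.13  ]
tray corner [ 0.3955 -0.1922  0.022 ]
1.45 [ 0.4546 -0.1436  0.2467]
```

Emit:
{"name": "arm_command", "arguments": {"rows": [{"x": 0.025, "y": -0.018, "z": 0, "rx": 0, "ry": 0, "rz": 0, "jaw": 0}, {"x": 0, "y": 0, "z": 0.04, "rx": 0, "ry": 0, "rz": 0, "jaw": 0}, {"x": 0, "y": 0, "z": 0.05, "rx": 0, "ry": 0, "rz": 0, "jaw": 0}, {"x": 0, "y": 0, "z": 0.04, "rx": 0, "ry": 0, "rz": 0, "jaw": 0}, {"x": 0, "y": 0, "z": 0, "rx": 0, "ry": 0, "rz": 0, "jaw": 0}, {"x": 0, "y": 0, "z": 0, "rx": 0, "ry": 0, "rz": 0, "jaw": 0}], "grip_force": 15}}

```text
clock: 2.2
eef_pos: [0.4774, -0.1331, 0.1181]
tool_rot: [1.0, -0.0, 0.001, 0.001]
force: [-0.8, 0.1, -1.0]
width: 0.0885
finger_force: 0.0
```

```bash
python3 - <<'E'
from workcell import arm
import cv2,json
i=arm.camera_info("wrist");im=arm.camera("wrist")
cv2.imwrite("pics/w3v.png",cv2.resize(im[:,:,::-1],(800,600),interpolation=cv2.INTER_CUBIC)[100:500])
json.dump({k:v.tolist() for k,v in i.items()},open("w3.json","w"))
o=arm.observe();print(o["clock"],o["eef_pos"],o["force"])
E
```

```text
2.25 [ 0.47749717 -0.13313846  0.11842022] [-0.07749329 -0.02218665 -0.23136739]
```

View pics/w3v.png

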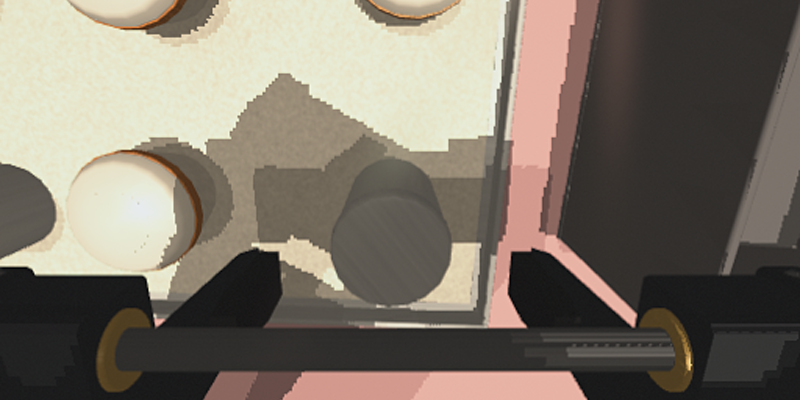

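The lid is centred at about (391,349) full-frame, midway between the fingers (axis x≈395), so y is right. Checking x while computing with this view.

```bash
python3 - <<'E'
from h import *
import json
W=[{k:np.array(v) for k,v in json.load(open(f)).items()} for f in("w2.json","w3.json")]
t8=lambda p:(p[0]/1.5625-.18,p[1]/1.5625-.18)
print(atz(ray(W[1],t8((391,349))),.089),tri([ray(W[0],t8((371,243))),ray(W[1],t8((391,349)))]))
E
```

```text
[ 0.47737931 -0.13174481  0.089     ] (array([ 0.47953283, -0.13220724,  0.09383647]), [np.float64(0.00043746661117276313), np.float64(0.0004374666111727087)])
```

Lid height agrees (0.089–0.094). Descend and grip, then lift.

Emit:
{"name": "arm_command", "arguments": {"rows": [{"x": 0, "y": 0.001, "z": 0.03, "rx": 0, "ry": 0, "rz": 0, "jaw": 0}, {"x": 0, "y": 0, "z": 0.028, "rx": 0, "ry": 0, "rz": 0, "jaw": 0}, {"x": 0, "y": 0, "z": 0, "rx": 0, "ry": 0, "rz": 0, "jaw": 0}]}}

```text
clock: 2.62
eef_pos: [0.4766, -0.1337, 0.0589]
tool_rot: [1.0, -0.0, -0.0, -0.0]
force: [0.8, 0.5, -0.1]
width: 0.0879
finger_force: 0.0
```

```bash
cat > w.py <<'E'
from workcell import arm
import numpy as np
f=[]
for _ in range(10): arm.camera("side"); f.append(arm.observe()["force"])
o=arm.observe();f=np.array(f);print(o["clock"],o["eef_pos"],"F",f.mean(0).round(2),"sd",f.std(0).round(2),"w",o["width"],o["finger_force"])
E
python3 w.py
```

```text
3.125 [ 0.47682484 -0.13372782  0.05908261] F [ 0.12 -0.03  0.31] sd [0.71 0.27 0.52] w 0.08828739507801053 0.0
```

Emit:
{"name": "arm_command", "arguments": {"rows": [{"x": 0, "y": 0, "z": 0, "rx": 0, "ry": 0, "rz": 0, "jaw": 1}, {"x": 0, "y": 0, "z": 0, "rx": 0, "ry": 0, "rz": 0, "jaw": 1}, {"x": 0, "y": 0, "z": 0, "rx": 0, "ry": 0, "rz": 0, "jaw": 1}, {"x": 0, "y": 0, "z": 0, "rx": 0, "ry": 0, "rz": 0, "jaw": 1}, {"x": 0, "y": 0, "z": -0.02, "rx": 0, "ry": 0, "rz": 0, "jaw": 1}, {"x": 0, "y": 0, "z": -0.03, "rx": 0, "ry": 0, "rz": 0, "jaw": 1}, {"x": 0, "y": 0, "z": 0, "rx": 0, "ry": 0, "rz": 0, "jaw": 1}, {"x": 0, "y": 0, "z": 0, "rx": 0, "ry": 0, "rz": 0, "jaw": 1}], "grip_force": 15}}

```text
clock: 4.12
eef_pos: [0.4763, -0.1335, 0.1079]
tool_rot: [1.0, -0.0, -0.001, -0.0]
force: [-1.0, 0.1, -1.2]
width: 0.0542
finger_force: 15.0
```

```bash
python3 w.py
```

```text
4.625 [ 0.47668604 -0.13365494  0.1086267 ] F [-0.24  0.04 -0.77] sd [0.28 0.26 0.36] w 0.0543501963414064 14.999838962685317
```

The change of about −1.1 N is noisy; average longer.

```bash
sed -i 's/range(10)/range(24)/' w.py; python3 w.py
```

```text
5.825 [ 0.47670809 -0.13366907  0.1087479 ] F [-0.23  0.1  -0.71] sd [0.7  0.57 0.31] w 0.0544366819686868 14.99992488505086
```

Weight about 0.7–1.0 N, well under 1.9 N, so this tin is used up and goes to the bin.

Emit:
{"name": "arm_command", "arguments": {"rows": [{"x": 0, "y": 0, "z": -0.055, "rx": 0, "ry": 0, "rz": 0, "jaw": 1}, {"x": 0, "y": 0, "z": -0.055, "rx": 0, "ry": 0, "rz": 0, "jaw": 1}, {"x": 0.0145, "y": 0.047, "z": 0, "rx": 0, "ry": 0, "rz": 0, "jaw": 1}, {"x": 0.0145, "y": 0.047, "z": 0, "rx": 0, "ry": 0, "rz": 0, "jaw": 1}, {"x": 0.0145, "y": 0.047, "z": 0, "rx": 0, "ry": 0, "rz": 0, "jaw": 1}, {"x": 0.0145, "y": 0.047, "z": 0, "rx": 0, "ry": 0, "rz": 0, "jaw": 1}, {"x": 0, "y": 0, "z": 0, "rx": 0, "ry": 0, "rz": 0, "jaw": 1}, {"x": 0, "y": 0, "z": 0, "rx": 0, "ry": 0, "rz": 0, "jaw": 1}]}}

```text
clock: 6.82
eef_pos: [0.5345, -0.3211, 0.2185]
tool_rot: [1.0, -0.0, -0.0, -0.0]
force: [0.7, 0.2, 0.2]
width: 0.0544
finger_force: 15.0
```

```bash
python3 - <<'E'
from workcell import arm
import cv2
a=arm.camera("wrist");b=arm.camera("top")
p=cv2.resize(a[:,:,::-1],(533,400));q=cv2.resize(b[120:260,300:430,::-1],(260,280))
c=cv2.copyMakeBorder(q,0,120,0,0,cv2.BORDER_CONSTANT)
import numpy as np
cv2.imwrite("pics/bin.png",np.hstack([p,c]));o=arm.observe();print(o["clock"],o["eef_pos"],o["force"])
E
```

```text
6.925 [ 0.53462042 -0.32052206  0.21902712] [-0.26485851  0.01028084 -0.70772037]
```

View pics/bin.png

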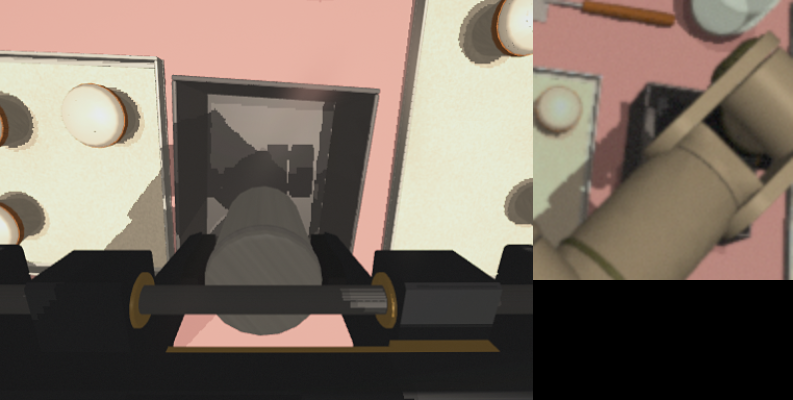

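The bin's opening lies centred under the held tin (rim 172–380 px, gripper axis 263). Lower and release.

Emit:
{"name": "arm_command", "arguments": {"rows": [{"x": 0, "y": 0, "z": 0.045, "rx": 0, "ry": 0, "rz": 0, "jaw": 1}, {"x": 0, "y": 0, "z": 0.045, "rx": 0, "ry": 0, "rz": 0, "jaw": 1}, {"x": 0, "y": 0, "z": 0.03, "rx": 0, "ry": 0, "rz": 0, "jaw": 1}, {"x": 0, "y": 0, "z": 0, "rx": 0, "ry": 0, "rz": 0, "jaw": 1}, {"x": 0, "y": 0, "z": 0, "rx": 0, "ry": 0, "rz": 0, "jaw": 0}, {"x": 0, "y": 0, "z": 0, "rx": 0, "ry": 0, "rz": 0, "jaw": 0}, {"x": 0, "y": 0, "z": 0, "rx": 0, "ry": 0, "rz": 0, "jaw": 0}]}}

```text
clock: 7.8
eef_pos: [0.535, -0.3219, 0.0999]
tool_rot: [1.0, -0.0, 0.001, 0.001]
force: [0.6, -0.9, 1.1]
width: 0.0823
finger_force: 0.0
```

Emit:
{"name": "arm_command", "arguments": {"rows": [{"x": 0, "y": 0, "z": -0.06, "rx": 0, "ry": 0, "rz": 0, "jaw": 0}, {"x": 0, "y": 0, "z": -0.06, "rx": 0, "ry": 0, "rz": 0, "jaw": 0}, {"x": 0, "y": -0.055, "z": 0, "rx": 0, "ry": 0, "rz": 0, "jaw": 0}, {"x": 0, "y": -0.055, "z": 0, "rx": 0, "ry": 0, "rz": 0, "jaw": 0}, {"x": 0, "y": -0.055, "z": 0, "rx": 0, "ry": 0, "rz": 0, "jaw": 0}, {"x": -0.02, "y": -0.05, "z": 0, "rx": 0, "ry": 0, "rz": 0, "jaw": 0}, {"x": -0.02, "y": -0.05, "z": 0, "rx": 0, "ry": 0, "rz": 0, "jaw": 0}, {"x": -0.023, "y": -0.053, "z": 0, "rx": 0, "ry": 0, "rz": 0, "jaw": 0}, {"x": 0, "y": -0.055, "z": 0, "rx": 0, "ry": 0, "rz": 0, "jaw": 0}, {"x": 0, "y": -0.055, "z": 0, "rx": 0, "ry": 0, "rz": 0, "jaw": 0}]}}

```text
clock: 9.05
eef_pos: [0.4714, 0.108, 0.2196]
tool_rot: [1.0, -0.0, 0.001, -0.0]
force: [0.9, -0.0, -0.8]
width: 0.0884
finger_force: 0.0
```

Emit:
{"name": "arm_command", "arguments": {"rows": [{"x": 0, "y": 0, "z": 0.05, "rx": 0, "ry": 0, "rz": 0, "jaw": 0}, {"x": 0, "y": 0, "z": 0.04, "rx": 0, "ry": 0, "rz": 0, "jaw": 0}, {"x": 0, "y": 0, "z": 0, "rx": 0, "ry": 0, "rz": 0, "jaw": 0}, {"x": 0, "y": 0, "z": 0, "rx": 0, "ry": 0, "rz": 0, "jaw": 0}]}}

```text
clock: 9.55
eef_pos: [0.4726, 0.1062, 0.1304]
tool_rot: [1.0, -0.0, 0.001, 0.0]
force: [0.3, 0.5, -0.5]
width: 0.0879
finger_force: 0.0
```

```bash
python3 w.py; python3 - <<'E'
from workcell import arm
import cv2,json,numpy as np
i=arm.camera_info("wrist");a=arm.camera("wrist");b=arm.camera("side")
json.dump({k:v.tolist() for k,v in i.items()},open("w4.json","w"))
p=cv2.resize(a[60:320,:,::-1],(800,406),interpolation=cv2.INTER_CUBIC)
q=cv2.resize(b[80:177,250:450,::-1],(400,194),interpolation=cv2.INTER_CUBIC); t=cv2.resize(arm.camera("top")[140:240,330:430,::-1],(194,194))
cv2.imwrite("pics/t2.png",np.vstack([p,np.hstack([q,t,np.zeros((194,206,3),np.uint8)])]))
E
```

```text
10.75 [0.47173306 0.10633106 0.12875059] F [-0.1   0.07  0.02] sd [0.4  0.54 0.57] w 0.08786663967072354 0.0
```

View pics/t2.png

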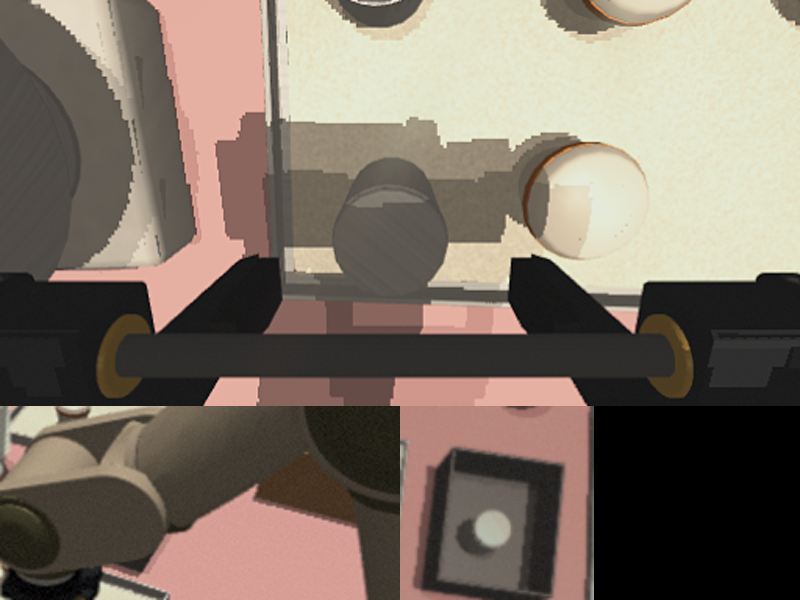

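The first tin is standing inside the bin, and the unloaded force is 0.0, so it weighed about 0.7 N. Tin 2's lid is at (390,241) here, between the fingers. Checking both positions.

```bash
python3 - <<'E'
from workcell import arm
from h import *
import json
W={k:np.array(v) for k,v in json.load(open("w4.json")).items()}
print(atz(ray(W,(390/1.5625,60+241/1.5625)),.089)); T=arm.camera_info("top")
f=lambda x,y:(330+(x-400)/1.94,140+(y-406)/1.94)
print("first tin",atz(ray(T,f(492,528)),.089))
for p in [(452,450),(565,464),(545,598),(424,588)]: print(atz(ray(T,f(*p)),.13))
E
```

```text
[0.47403255 0.10809296 0.089     ]
first tin [ 0.53309443 -0.32288606  0.089     ]
[ 0.63014736 -0.25212661  0.13      ]
[ 0.62551745 -0.41232723  0.13      ]
[ 0.43544814 -0.39016509  0.13      ]
[ 0.43418335 -0.2241931   0.13      ]
```

Emit:
{"name": "arm_command", "arguments": {"rows": [{"x": 0.0, "y": 0, "z": 0.035, "rx": 0, "ry": 0, "rz": 0, "jaw": 0}, {"x": 0, "y": 0, "z": 0.034, "rx": 0, "ry": 0, "rz": 0, "jaw": 0}, {"x": 0, "y": 0, "z": 0, "rx": 0, "ry": 0, "rz": 0, "jaw": 0}, {"x": 0, "y": 0, "z": 0, "rx": 0, "ry": 0, "rz": 0, "jaw": 1}, {"x": 0, "y": 0, "z": 0, "rx": 0, "ry": 0, "rz": 0, "jaw": 1}, {"x": 0, "y": 0, "z": 0, "rx": 0, "ry": 0, "rz": 0, "jaw": 1}, {"x": 0, "y": 0, "z": 0, "rx": 0, "ry": 0, "rz": 0, "jaw": 1}, {"x": 0, "y": 0, "z": -0.02, "rx": 0, "ry": 0, "rz": 0, "jaw": 1}, {"x": 0, "y": 0, "z": -0.03, "rx": 0, "ry": 0, "rz": 0, "jaw": 1}, {"x": 0, "y": 0, "z": 0, "rx": 0, "ry": 0, "rz": 0, "jaw": 1}]}}

```text
clock: 12.15
eef_pos: [0.4726, 0.1064, 0.1112]
tool_rot: [1.0, 0.0, 0.002, 0.0]
force: [-0.4, 0.8, -1.3]
width: 0.053
finger_force: 15.0
```

```bash
python3 w.py
```

```text
13.35 [0.47171099 0.10632902 0.10976319] F [-0.01 -0.   -0.58] sd [0.52 0.47 0.53] w 0.052903084604028566 14.99989702613675
```

0.58 N, so this one is used up too and the far tin is the full one. Drop this beside the first, at x≈0.59.

Emit:
{"name": "arm_command", "arguments": {"rows": [{"x": 0, "y": 0, "z": -0.055, "rx": 0, "ry": 0, "rz": 0, "jaw": 1}, {"x": 0, "y": 0, "z": -0.055, "rx": 0, "ry": 0, "rz": 0, "jaw": 1}, {"x": 0.0148, "y": 0.0542, "z": 0, "rx": 0, "ry": 0, "rz": 0, "jaw": 1}, {"x": 0.0148, "y": 0.0542, "z": 0, "rx": 0, "ry": 0, "rz": 0, "jaw": 1}, {"x": 0.0148, "y": 0.0542, "z": 0, "rx": 0, "ry": 0, "rz": 0, "jaw": 1}, {"x": 0.0148, "y": 0.0542, "z": 0, "rx": 0, "ry": 0, "rz": 0, "jaw": 1}, {"x": 0.0148, "y": 0.0542, "z": 0, "rx": 0, "ry": 0, "rz": 0, "jaw": 1}, {"x": 0.0148, "y": 0.0542, "z": 0, "rx": 0, "ry": 0, "rz": 0, "jaw": 1}, {"x": 0.0148, "y": 0.0542, "z": 0, "rx": 0, "ry": 0, "rz": 0, "jaw": 1}, {"x": 0.0148, "y": 0.0542, "z": 0, "rx": 0, "ry": 0, "rz": 0, "jaw": 1}]}}

```text
clock: 14.6
eef_pos: [0.5903, -0.3291, 0.2196]
tool_rot: [1.0, -0.0, -0.0, -0.0]
force: [1.2, 0.4, -0.7]
width: 0.0531
finger_force: 15.0
```

Emit:
{"name": "arm_command", "arguments": {"rows": [{"x": 0, "y": 0, "z": 0, "rx": 0, "ry": 0, "rz": 0, "jaw": 1}, {"x": 0, "y": 0, "z": 0.033, "rx": 0, "ry": 0, "rz": 0, "jaw": 1}, {"x": 0, "y": 0, "z": 0.032, "rx": 0, "ry": 0, "rz": 0, "jaw": 1}, {"x": 0, "y": 0, "z": 0, "rx": 0, "ry": 0, "rz": 0, "jaw": 1}, {"x": 0, "y": 0, "z": 0, "rx": 0, "ry": 0, "rz": 0, "jaw": 1}]}}

```text
clock: 15.22
eef_pos: [0.5906, -0.3271, 0.1564]
tool_rot: [1.0, 0.0, 0.001, 0.001]
force: [-0.2, -0.4, -0.1]
width: 0.0534
finger_force: 15.0
```

Emit:
{"name": "arm_command", "arguments": {"rows": [{"x": 0, "y": 0, "z": 0, "rx": 0, "ry": 0, "rz": 0, "jaw": 0}, {"x": 0, "y": 0, "z": 0, "rx": 0, "ry": 0, "rz": 0, "jaw": 0}, {"x": 0, "y": 0, "z": 0, "rx": 0, "ry": 0, "rz": 0, "jaw": 0}, {"x": 0, "y": 0, "z": -0.05, "rx": 0, "ry": 0, "rz": 0, "jaw": 0}, {"x": 0, "y": 0, "z": -0.015, "rx": 0, "ry": 0, "rz": 0, "jaw": 0}, {"x": 0, "y": -0.055, "z": 0, "rx": 0, "ry": 0, "rz": 0, "jaw": 0}, {"x": 0, "y": -0.055, "z": 0, "rx": 0, "ry": 0, "rz": 0, "jaw": 0}, {"x": 0, "y": -0.055, "z": 0, "rx": 0, "ry": 0, "rz": 0, "jaw": 0}, {"x": 0, "y": -0.055, "z": 0, "rx": 0, "ry": 0, "rz": 0, "jaw": 0}, {"x": 0, "y": -0.055, "z": 0, "rx": 0, "ry": 0, "rz": 0, "jaw": 0}]}}

```text
clock: 16.48
eef_pos: [0.5897, -0.0505, 0.2193]
tool_rot: [1.0, -0.0, -0.0, -0.0]
force: [0.1, 0.8, -0.0]
width: 0.088
finger_force: 0.0
```

Emit:
{"name": "arm_command", "arguments": {"rows": [{"x": 0, "y": -0.055, "z": 0, "rx": 0, "ry": 0, "rz": 0, "jaw": 0}, {"x": 0, "y": -0.055, "z": 0, "rx": 0, "ry": 0, "rz": 0, "jaw": 0}, {"x": 0.008, "y": -0.053, "z": 0, "rx": 0, "ry": 0, "rz": 0, "jaw": 0}, {"x": 0, "y": 0, "z": 0.045, "rx": 0, "ry": 0, "rz": 0, "jaw": 0}, {"x": 0, "y": 0, "z": 0.045, "rx": 0, "ry": 0, "rz": 0, "jaw": 0}, {"x": 0, "y": 0, "z": 0, "rx": 0, "ry": 0, "rz": 0, "jaw": 0}, {"x": 0, "y": 0, "z": 0, "rx": 0, "ry": 0, "rz": 0, "jaw": 0}]}}

```text
clock: 17.35
eef_pos: [0.5989, 0.1106, 0.1314]
tool_rot: [1.0, -0.0, 0.001, 0.0]
force: [1.0, -0.6, 0.3]
width: 0.0882
finger_force: 0.0
```

```bash
python3 - <<'E'
from workcell import arm
import cv2,json,numpy as np
i=arm.camera_info("wrist");a=arm.camera("wrist");b=arm.camera("side")
json.dump({k:v.tolist() for k,v in i.items()},open("w5.json","w"))
p=cv2.resize(a[60:320,:,::-1],(800,406),interpolation=cv2.INTER_CUBIC)
q=cv2.resize(b[210:307,150:350,::-1],(400,194),interpolation=cv2.INTER_CUBIC); t=arm.camera("top");cv2.imwrite("top5.png",t[:,:,::-1]);t1=cv2.resize(t[140:240,330:430,::-1],(194,194));t2=cv2.resize(t[140:240,90:190,::-1],(206,194))
cv2.imwrite("pics/t3.png",np.vstack([p,np.hstack([q,t1,t2])]))
o=arm.observe();print(o["clock"],o["eef_pos"],o["joint_pos"])
E
```

```text
17.5 [0.59887955 0.11058408 0.13161111] [-1.15693270e-02  5.80256199e-01  1.30219273e+00  2.24128398e-05
  1.25590852e+00  1.55951717e+00]
```

View pics/t3.png

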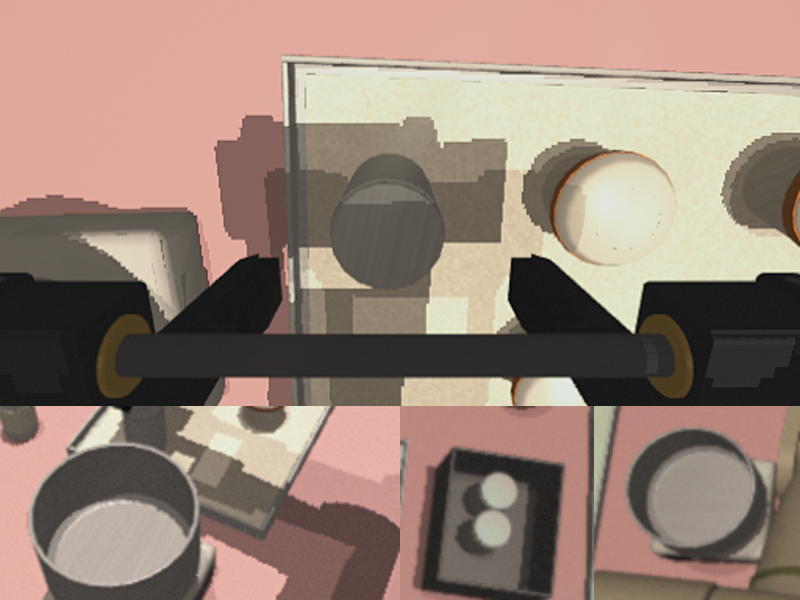

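Both used-up tins stand inside the bin. The full tin's lid is at (387,235), and the pan rim in the top crop is centred at (692,494) with the floor at about (703,502). Computing the pan axis and the grasp shift.

```bash
python3 - <<'E'
from workcell import arm
from h import *
import json
np.set_printoptions(precision=4,suppress=True)
W={k:np.array(v) for k,v in json.load(open("w5.json")).items()}
print(atz(ray(W,(387/1.5625,60+235/1.5625)),.089)); T=arm.camera_info("top");S=arm.camera_info("side")
f=lambda x,y:(90+(x-594)/2.06,140+(y-406)/1.94); sc=lambda p:(p[0]/2.3+160-.28,p[1]/2.3+85-.28)
t8=lambda p:(p[0]/1.5625-.18,p[1]/1.5625-.18)
print("rim T",atz(ray(T,f(692.5,494.5)),.186),"from extremes",[atz(ray(T,f(*p)),.186) for p in [(628,494),(757,494),(692,430),(692,559)]])
print("full-pic rim",atz(ray(T,t8((217,287))),.186),"floor",atz(ray(T,f(703,502)),.096))
# side rim extremes: left/right/top of outer ellipse
print("rim S",tri([ray(T,f(692.5,494.5)),ray(S,sc((110,418)))]))
# side-view fit: project outer circle r .082 z .186
from scipy.optimize import least_squares
a=np.linspace(0,2*np.pi,200)
def proj(i,P):
    r=R.from_quat(i["orientation"]).inv(); rv=r.as_rotvec(); return cv2.projectPoints(P,rv,-r.apply(i["position"]),i["intrinsics"],i["dist_coeffs"])[0][:,0]
def ext(i,c,r=.082):
    p=proj(i,np.c_[c[0]+r*np.cos(a),c[1]+r*np.sin(a),np.full(200,c[2])]); return p[:,0].min(),p[:,0].max(),p[:,1].min(),p[:,1].max()
L=sc((12,0))[0],sc((208,0))[0],sc((0,332))[1]
t=f(628,0)[0],f(757,0)[0],f(0,430)[1],f(0,559)[1]
g=lambda c:np.r_[np.array(ext(S,c)[:3])-L,np.array(ext(T,c))-t]
s=least_squares(g,[.51,.32,.186]);print("fit",s.x,s.fun)
E
```

```text
[0.6032 0.1137 0.089 ]
rim T [0.501  0.3136 0.186 ] from extremes [array([0.494 , 0.3945, 0.186 ]), array([0.5093, 0.2335, 0.186 ]), array([0.5882, 0.3269, 0.186 ]), array([0.416 , 0.3022, 0.186 ])]
full-pic rim [0.5067 0.3121 0.186 ] floor [0.5082 0.3209 0.096 ]
rim S (array([0.509 , 0.3196, 0.1688]), [np.float64(0.005008139025274794), np.float64(0.0050081390252748334)])
fit [0.5098 0.3184 0.1794] [ 1.8937  2.0212  0.8545 -0.9332 -0.3784 -0.4759 -4.6817]
```

Pan axis about (0.508, 0.318); fingers plus tin leave roughly 20 mm margin. Grasp the full tin with a small correction and check its weight.

Emit:
{"name": "arm_command", "arguments": {"rows": [{"x": 0.003, "y": -0.0025, "z": 0.036, "rx": 0, "ry": 0, "rz": 0, "jaw": 0}, {"x": 0, "y": 0, "z": 0.036, "rx": 0, "ry": 0, "rz": 0, "jaw": 0}, {"x": 0, "y": 0, "z": 0, "rx": 0, "ry": 0, "rz": 0, "jaw": 0}, {"x": 0, "y": 0, "z": 0, "rx": 0, "ry": 0, "rz": 0, "jaw": 1}, {"x": 0, "y": 0, "z": 0, "rx": 0, "ry": 0, "rz": 0, "jaw": 1}, {"x": 0, "y": 0, "z": 0, "rx": 0, "ry": 0, "rz": 0, "jaw": 1}, {"x": 0, "y": 0, "z": 0, "rx": 0, "ry": 0, "rz": 0, "jaw": 1}, {"x": 0, "y": 0, "z": -0.02, "rx": 0, "ry": 0, "rz": 0, "jaw": 1}, {"x": 0, "y": 0, "z": -0.03, "rx": 0, "ry": 0, "rz": 0, "jaw": 1}, {"x": 0, "y": 0, "z": 0, "rx": 0, "ry": 0, "rz": 0, "jaw": 1}], "grip_force": 20}}

```text
clock: 18.75
eef_pos: [0.6019, 0.1132, 0.1093]
tool_rot: [1.0, -0.0, 0.002, 0.0]
force: [-0.4, 0.9, -2.8]
width: 0.0536
finger_force: 20.0
```

```bash
python3 w.py
```

```text
19.95 [0.60113032 0.11321008 0.10776327] F [ 0.16  0.12 -2.59] sd [0.52 0.42 0.62] w 0.05303932689328039 19.999666699004592
```

2.59 N: the full tin, which should sink the pan about 17 mm. Carry it above the pan.

Emit:
{"name": "arm_command", "arguments": {"rows": [{"x": 0, "y": 0, "z": -0.06, "rx": 0, "ry": 0, "rz": 0, "jaw": 1}, {"x": 0, "y": 0, "z": -0.06, "rx": 0, "ry": 0, "rz": 0, "jaw": 1}, {"x": 0, "y": 0, "z": -0.06, "rx": 0, "ry": 0, "rz": 0, "jaw": 1}, {"x": -0.0186, "y": -0.041, "z": 0, "rx": 0, "ry": 0, "rz": 0, "jaw": 1}, {"x": -0.0186, "y": -0.041, "z": 0, "rx": 0, "ry": 0, "rz": 0, "jaw": 1}, {"x": -0.0186, "y": -0.041, "z": 0, "rx": 0, "ry": 0, "rz": 0, "jaw": 1}, {"x": -0.0186, "y": -0.041, "z": 0, "rx": 0, "ry": 0, "rz": 0, "jaw": 1}, {"x": -0.0186, "y": -0.041, "z": 0, "rx": 0, "ry": 0, "rz": 0, "jaw": 1}, {"x": 0, "y": 0, "z": 0, "rx": 0, "ry": 0, "rz": 0, "jaw": 1}, {"x": 0, "y": 0, "z": 0, "rx": 0, "ry": 0, "rz": 0, "jaw": 1}]}}

```text
clock: 21.2
eef_pos: [0.5083, 0.3179, 0.2877]
tool_rot: [1.0, -0.0, 0.0, 0.0]
force: [0.0, 0.4, -2.0]
width: 0.0531
finger_force: 20.0
```

```bash
python3 - <<'E'
from workcell import arm
from h import *
np.set_printoptions(precision=4,suppress=True)
i=arm.camera_info("wrist");im=arm.camera("wrist");cv2.imwrite("w6.png",im[:,:,::-1])
o=arm.observe();print(o["clock"],o["eef_pos"],o["joint_pos"])
# rim scan: table is pink (r>>b): last pink going from outside toward the pan, along columns and rows
d=im[:,:,0].astype(int)-im[:,:,2]
pink=cv2.medianBlur((d>25).astype(np.uint8),5)
for c in range(150,370,20):
    col=pink[:,c]; k=np.where(col[:200]==0)[0]; print("col",c,"first nonpink rows",k[:1], "pix",atz(ray(i,(c,k[0])),.186) if len(k) else None)
for r in range(20,240,20):
    print(r,"".join("#" if v else "." for v in pink[r,::6]))
E
```

```text
21.25 [0.5085 0.3175 0.2877] [ 0.361   0.4472  1.0717 -0.0003  1.6229  1.9327]
col 150 first nonpink rows [] pix None
col 170 first nonpink rows [148] pix [0.5498 0.3914 0.186 ]
col 190 first nonpink rows [118] pix [0.5758 0.3718 0.186 ]
col 210 first nonpink rows [105] pix [0.5866 0.354  0.186 ]
col 230 first nonpink rows [98] pix [0.5923 0.3367 0.186 ]
col 250 first nonpink rows [96] pix [0.5939 0.3197 0.186 ]
col 270 first nonpink rows [100] pix [0.5907 0.3026 0.186 ]
col 290 first nonpink rows [112] pix [0.5809 0.2852 0.186 ]
col 310 first nonpink rows [125] pix [0.57   0.2672 0.186 ]
col 330 first nonpink rows [154] pix [0.5446 0.2476 0.186 ]
col 350 first nonpink rows [59] pix [0.6228 0.2375 0.186 ]
20 #...#..###..#...##....################################################################
40 ..##..##.###...###....#####################################.......##..............##.#
60 ....##########.##...##.####################################.....######.#....###......#
80 ####..##########...#.#.###################################.#....###.#...#.#.##..#####.
100 .......#.#########....#.#############.........############.########...#..##....##.....
120 #....###.....##..##.#...########...............#...######..####........#############..
140 ##.#...##....##..####...######........................###..............##.#...#.#.....
160 ##.....#...####...##...#.###............................#...............##....##......
180 ####....#####..##........##............................................#..###.....#..#
200 ....##...##.....####..#..###..............................#.####.....#..#.############
220 ##..........########......###..........................#............##################
```

Rim points from the wrist view fit a circle of about 81 mm radius centred at (0.511, 0.319) at z=0.186, so the pan's height and axis are confirmed. Shift 3 mm in x and lower to just above the floor.

Emit:
{"name": "arm_command", "arguments": {"rows": [{"x": 0.003, "y": -0.001, "z": 0.02, "rx": 0, "ry": 0, "rz": 0, "jaw": 1}, {"x": 0, "y": 0, "z": 0.03, "rx": 0, "ry": 0, "rz": 0, "jaw": 1}, {"x": 0, "y": 0, "z": 0.03, "rx": 0, "ry": 0, "rz": 0, "jaw": 1}, {"x": 0, "y": 0, "z": 0.025, "rx": 0, "ry": 0, "rz": 0, "jaw": 1}, {"x": 0, "y": 0, "z": 0.015, "rx": 0, "ry": 0, "rz": 0, "jaw": 1}, {"x": 0, "y": 0, "z": 0.008, "rx": 0, "ry": 0, "rz": 0, "jaw": 1}, {"x": 0, "y": 0, "z": 0, "rx": 0, "ry": 0, "rz": 0, "jaw": 1}, {"x": 0, "y": 0, "z": 0, "rx": 0, "ry": 0, "rz": 0, "jaw": 1}]}}

```text
clock: 22.25
eef_pos: [0.5116, 0.3193, 0.1607]
tool_rot: [1.0, -0.0, 0.001, -0.0]
force: [-0.3, -0.4, -2.1]
width: 0.0533
finger_force: 20.0
```

```bash
python3 w.py
```

```text
23.45 [0.51116347 0.31921394 0.15976015] F [ 0.05  0.09 -2.47] sd [0.59 0.54 0.54] w 0.053098655983950686 19.99960790933983
```

Emit:
{"name": "arm_command", "arguments": {"rows": [{"x": 0, "y": 0, "z": 0.0025, "rx": 0, "ry": 0, "rz": 0, "jaw": 1}, {"x": 0, "y": 0, "z": 0.0025, "rx": 0, "ry": 0, "rz": 0, "jaw": 1}, {"x": 0, "y": 0, "z": 0.0025, "rx": 0, "ry": 0, "rz": 0, "jaw": 1}, {"x": 0, "y": 0, "z": 0.0025, "rx": 0, "ry": 0, "rz": 0, "jaw": 1}, {"x": 0, "y": 0, "z": 0.0025, "rx": 0, "ry": 0, "rz": 0, "jaw": 1}, {"x": 0, "y": 0, "z": 0.0025, "rx": 0, "ry": 0, "rz": 0, "jaw": 1}, {"x": 0, "y": 0, "z": 0, "rx": 0, "ry": 0, "rz": 0, "jaw": 1}, {"x": 0, "y": 0, "z": 0, "rx": 0, "ry": 0, "rz": 0, "jaw": 1}]}}

```text
clock: 24.45
eef_pos: [0.5112, 0.3192, 0.1448]
tool_rot: [1.0, -0.0, 0.0, 0.0]
force: [-0.3, -0.3, -2.4]
width: 0.0529
finger_force: 20.0
```

```bash
python3 w.py
```

```text
25.65 [0.51116465 0.31921974 0.14477102] F [-0.39 -0.64 -1.38] sd [0.46 0.51 0.53] w 0.052724537758897634 19.999796924748807
```

Contact came at about z=0.1525 as predicted; the pan now carries about half. Continue slowly to the balance point (~0.1355).

Emit:
{"name": "arm_command", "arguments": {"rows": [{"x": 0, "y": 0, "z": 0.002, "rx": 0, "ry": 0, "rz": 0, "jaw": 1}, {"x": 0, "y": 0, "z": 0.002, "rx": 0, "ry": 0, "rz": 0, "jaw": 1}, {"x": 0, "y": 0, "z": 0.002, "rx": 0, "ry": 0, "rz": 0, "jaw": 1}, {"x": 0, "y": 0, "z": 0.002, "rx": 0, "ry": 0, "rz": 0, "jaw": 1}, {"x": 0, "y": 0, "z": 0.0005, "rx": 0, "ry": 0, "rz": 0, "jaw": 1}, {"x": 0, "y": 0, "z": 0, "rx": 0, "ry": 0, "rz": 0, "jaw": 1}, {"x": 0, "y": 0, "z": 0, "rx": 0, "ry": 0, "rz": 0, "jaw": 1}]}}

```text
clock: 26.52
eef_pos: [0.5112, 0.3193, 0.1363]
tool_rot: [1.0, -0.0, 0.0, -0.0]
force: [-0.8, 0.1, 0.3]
width: 0.053
finger_force: 20.0
```

```bash
python3 w.py; python3 w.py
```

```text
Traceback (most recent call last):
  File "w.py", line 4, in <module>
    for _ in range(24): arm.camera("side"); f.append(arm.observe()["force"])
                        ~~~~~~~~~~^^^^^^^^
ValueError: 200 camera calls are used up
Traceback (most recent call last):
  File "w.py", line 4, in <module>
    for _ in range(24): arm.camera("side"); f.append(arm.observe()["force"])
                        ~~~~~~~~~~^^^^^^^^
ValueError: 200 camera calls are used up
```

Camera calls are used up, so I take force readings with still rows.

Emit:
{"name": "arm_command", "arguments": {"rows": [{"x": 0, "y": 0, "z": 0, "rx": 0, "ry": 0, "rz": 0, "jaw": 1}]}}

```text
clock: 27.75
eef_pos: [0.5111, 0.3192, 0.1363]
tool_rot: [1.0, -0.0, 0.0, -0.0]
force: [-0.1, -0.4, 1.0]
width: 0.0532
finger_force: 20.0
```

Emit:
{"name": "arm_command", "arguments": {"rows": [{"x": 0, "y": 0, "z": 0, "rx": 0, "ry": 0, "rz": 0, "jaw": 1}]}}

```text
clock: 27.88
eef_pos: [0.5112, 0.3192, 0.1363]
tool_rot: [1.0, -0.0, 0.0, -0.0]
force: [-0.5, 0.0, 0.5]
width: 0.0532
finger_force: 20.0
```

Emit:
{"name": "arm_command", "arguments": {"rows": [{"x": 0, "y": 0, "z": 0, "rx": 0, "ry": 0, "rz": 0, "jaw": 1}]}}

```text
clock: 28.0
eef_pos: [0.5112, 0.3192, 0.1363]
tool_rot: [1.0, -0.0, 0.0, -0.0]
force: [0.3, 0.2, -0.8]
width: 0.0527
finger_force: 20.0
```

Emit:
{"name": "arm_command", "arguments": {"rows": [{"x": 0, "y": 0, "z": 0, "rx": 0, "ry": 0, "rz": 0, "jaw": 1}]}}

```text
clock: 28.12
eef_pos: [0.5112, 0.3192, 0.1363]
tool_rot: [1.0, -0.0, 0.0, -0.0]
force: [0.2, 0.0, 0.2]
width: 0.0529
finger_force: 20.0
```

Emit:
{"name": "arm_command", "arguments": {"rows": [{"x": 0, "y": 0, "z": 0, "rx": 0, "ry": 0, "rz": 0, "jaw": 1}]}}

```text
clock: 28.25
eef_pos: [0.5112, 0.3192, 0.1363]
tool_rot: [1.0, -0.0, 0.0, -0.0]
force: [-0.3, -0.3, -1.1]
width: 0.0531
finger_force: 20.0
```

Emit:
{"name": "arm_command", "arguments": {"rows": [{"x": 0, "y": 0, "z": 0, "rx": 0, "ry": 0, "rz": 0, "jaw": 1}]}}

```text
clock: 28.38
eef_pos: [0.5111, 0.3193, 0.1363]
tool_rot: [1.0, -0.0, 0.0, -0.0]
force: [-0.1, 0.4, -0.7]
width: 0.0532
finger_force: 20.0
```

Emit:
{"name": "arm_command", "arguments": {"rows": [{"x": 0, "y": 0, "z": 0, "rx": 0, "ry": 0, "rz": 0, "jaw": 1}]}}

```text
clock: 28.5
eef_pos: [0.5111, 0.3192, 0.1362]
tool_rot: [1.0, -0.0, -0.0, -0.0]
force: [0.5, -0.4, -0.0]
width: 0.0534
finger_force: 20.0
```

Emit:
{"name": "arm_command", "arguments": {"rows": [{"x": 0, "y": 0, "z": 0, "rx": 0, "ry": 0, "rz": 0, "jaw": 1}]}}

```text
clock: 28.62
eef_pos: [0.5112, 0.3192, 0.1363]
tool_rot: [1.0, -0.0, -0.0, -0.0]
force: [-1.0, 0.2, -0.4]
width: 0.0535
finger_force: 20.0
```

Mean residual about −0.1 N, so the pan carries the whole tin. Loosen the grip, open only to ~66 mm, and check.

Emit:
{"name": "arm_command", "arguments": {"rows": [{"x": 0, "y": 0, "z": 0, "rx": 0, "ry": 0, "rz": 0, "jaw": 1}, {"x": 0, "y": 0, "z": 0, "rx": 0, "ry": 0, "rz": 0, "jaw": 1}, {"x": 0, "y": 0, "z": 0, "rx": 0, "ry": 0, "rz": 0, "jaw": 0.36}, {"x": 0, "y": 0, "z": 0, "rx": 0, "ry": 0, "rz": 0, "jaw": 0.25}, {"x": 0, "y": 0, "z": 0, "rx": 0, "ry": 0, "rz": 0, "jaw": 0.25}, {"x": 0, "y": 0, "z": 0, "rx": 0, "ry": 0, "rz": 0, "jaw": 0.25}], "grip_force": 3}}

```text
clock: 29.38
eef_pos: [0.5111, 0.3192, 0.1362]
tool_rot: [1.0, -0.0, -0.0, 0.0]
force: [-0.5, -0.3, 0.4]
width: 0.0662
finger_force: 0.0
```

Emit:
{"name": "arm_command", "arguments": {"rows": [{"x": 0, "y": 0, "z": -0.01, "rx": 0, "ry": 0, "rz": 0, "jaw": 0.25}, {"x": 0, "y": 0, "z": -0.015, "rx": 0, "ry": 0, "rz": 0, "jaw": 0.25}, {"x": 0, "y": 0, "z": -0.02, "rx": 0, "ry": 0, "rz": 0, "jaw": 0.25}, {"x": 0, "y": 0, "z": -0.03, "rx": 0, "ry": 0, "rz": 0, "jaw": 0.25}, {"x": 0, "y": 0, "z": -0.04, "rx": 0, "ry": 0, "rz": 0, "jaw": 0.25}, {"x": 0, "y": 0, "z": -0.04, "rx": 0, "ry": 0, "rz": 0, "jaw": 0.25}, {"x": 0, "y": 0, "z": 0, "rx": 0, "ry": 0, "rz": 0, "jaw": 0.25}, {"x": 0, "y": 0, "z": 0, "rx": 0, "ry": 0, "rz": 0, "jaw": 0.25}, {"x": 0, "y": 0, "z": 0, "rx": 0, "ry": 0, "rz": 0, "jaw": 0.25}, {"x": 0, "y": 0, "z": 0, "rx": 0, "ry": 0, "rz": 0, "jaw": 0.25}]}}

```text
clock: 30.62
eef_pos: [0.511, 0.3191, 0.2905]
tool_rot: [1.0, -0.0, -0.001, 0.0]
force: [-0.5, -0.3, -0.6]
width: 0.066
finger_force: 0.0
```

```bash
python3 - <<'E'
from workcell import arm
o=arm.observe();print(o["clock"],o["eef_pos"],o["force"],o["width"])
print(arm.job_done())
E
```

```text
30.625 [0.51103026 0.31914838 0.29048383] [-0.53485574 -0.33986209 -0.61772928] 0.06597168692892105
the job is handed in; nothing more can be done
None
```

I handed the job in at 30.6 s: the two used-up tins (about 0.7 and 0.6 N) are in the grey bin and the full one (about 2.6 N) was lowered to the scale pan's floor and released with the pan carrying it, though my 200 camera calls had run out by then, so that last placing and the cupcakes were not checked by picture.

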